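Let the card press down off its wedge and latch it

TASK

Close the card press: hook the yellow wedge by its upright tab and work it backward out from under the heavy hinged panel in small tugs of about 3 cm, letting wedge and panel come to rest after each tug, so that the panel is let down gently and is never lifted or dropped. Once the panel is fully down and the wedge is clear, swing the red-pegged latch all the way over the panel and lay the wedge, the right way up, in the middle of the green mat. Leave the other goods on the counter where they are.

Things in the scene. Friction and masses are not known exactly. Their poses are not given: they have to be found in the camera images.
- press: flat card press, fixed on the counter. Origin on the counter under the middle of the panel's front edge when the panel is down; x points under the panel to its hinge (away from the robot at yaw 0), y left, z up. Its brown wooden panel is 300 mm wide (y), 240 mm deep (x), 18 mm thick, with an aluminium strip along the front edge; hinged along y at x = 240 mm
- panel: the press's heavy hinged panel (about 2 kg, damped so that it sinks slowly). Origin at the middle of its lower front edge; x points to its hinge, 240 mm away, and dips towards it while the panel is propped. The origin is 6 mm above the counter when the panel is fully down (the panel's top is then at 24 mm) and about 33 to 37 mm at the start, resting on the wedge
- wedge: loose yellow rubber wedge, 177 mm long (x), 50 mm wide (y), 200 to 330 g, under the panel's front edge. Origin on its underside at mid-length; x points to its thin tip, z up. Tip, 4 mm high, at x = +88.5 mm; the top slopes up to 40 mm high at -21.5 and stays so (black band) to -31.5; then a pocket and the upright tab. At the start the tip is 91 to 98 mm under the panel
- wedge_pocket (a point): middle of the pocket's floor, 54 mm behind the wedge's origin: an open gap between the 40 mm high body and the tab, 45 mm long along the wedge (x = -31.5 to -76.5), open above and at the sides, over a 10 mm thick tail. Fingers put down in it can pull the wedge out by pressing on the tab; this takes about 10 N
- wedge_tab (a point): middle of the top of the wedge's upright tab: 12 mm thick (x = -76.5 to -88.5 mm of the wedge), 50 mm wide, its top 48 mm above the wedge's underside, 82.5 mm behind its origin; about 75 mm in front of the panel's edge at the start
- latch (a joint): latch angle: at 0 the latch bar points away from the panel, to the press's -x; it turns anticlockwise seen from above, to its stop at 1.57, where it lies over the panel's front left corner pointing to the press's -y. Starts at 0 to 0.25, stays where it is left (a push of about 2 N on the peg moves it)
- latch_pivot (a point): pivot of the latch bar, 30 mm above the counter, on a blue post 26 mm across at x = 30, y = 185 mm of the press
- latch_peg (a point): top of the red upright peg at the free end of the steel latch bar, 75 mm from the pivot; the peg is 18 mm across, its top is 80 mm and its foot (the top of the bar) 38 mm above the counter
- mat: flat green square mat, 190 mm, too thin to feel, on the counter left or right of the wedge. Origin at its centre
- highlighters: black tray 150 x 120 mm of neon highlighters, 87 mm high, loose on the counter on the side opposite the mat; leave alone. Origin at the centre of its underside
- notes: block of yellow and pink sticky notes 74 x 74 x 26 mm, left of the wedge in front of the press; leave alone. Origin at the centre of its underside
- erasers: blue box of erasers 80 x 45 x 27 mm, right of the wedge in front of the press; leave alone. Origin at the centre of its underside
- penpot_a: blue pot of pens, 80 mm across, 170 mm high, left beside the press; leave alone. Origin at the centre of its underside
- penpot_b: green pot of pens, 80 mm across, 170 mm high, right beside the press; leave alone. Origin at the centre of its underside
Things that resemble listed ones, but are neither listed nor needed, are in the scene too. What is meant by the wedge is not blue or turquoise, and is the smaller of those in its own colour.

How it is judged (in metres and radians):
On the way, in this order (a step that is already met when the one before it is completed fails the run):
1. first small tug: the wedge has come out 12 to 45 mm, is at rest and still carries the panel (distance of wedge from where it was at the start of the episode between 0.012 and 0.045 m and height (world z) of panel above 0.01 m and linear speed of wedge below 0.012 m/s and linear speed of panel below 0.006 m/s), for 0.2 s.
2. further tug: the wedge has come out 45 to 82 mm in all, is at rest and still carries the panel (distance of wedge from where it was at the start of the episode between 0.045 and 0.082 m and height (world z) of panel above 0.01 m and linear speed of wedge below 0.012 m/s and linear speed of panel below 0.006 m/s), for 0.2 s.
3. the panel is fully down and the wedge is clear in front of it (height (world z) of panel below 0.008 m and x of wedge in the frame of press below -0.0865 m), for 0.2 s.
At the end, for the whole second after the job is handed in: the panel is fully down (its front edge within 2 mm of its lowest), the latch is swung over it (beyond 1.4 rad), and the wedge lies at rest on its base, its middle within 35 mm of the mat's centre (height (world z) of panel below 0.008 m and value of joint latch above 1.4 rad and horizontal distance between wedge and mat below 0.035 m and angle between wedge's own z axis and vertical below 0.08 rad and height (world z) of wedge below 0.006 m and linear speed of wedge below 0.01 m/s); the robot touches nothing.
It fails at once if the panel drops or is let down too fast (its front edge sinks faster than 12 cm/s) (linear speed of panel above 0.12 m/s).
It fails at once if the panel is lifted clearly above where it stood (height (world z) of panel above 0.047 m).
It fails at once if the latch is swung in before the panel is down (value of joint latch above 0.5 rad and height (world z) of panel above 0.011 m).
It fails at once if one of the other listed goods is pushed more than 40 mm or knocked over (distance of any of highlighters, notes, erasers, penpot_a, penpot_b from where it was at the start of the episode above 0.04 m or angle between any of highlighters, notes, erasers, penpot_a, penpot_b's own z axis and vertical above 0.4 rad).
It also fails if it takes over 72 s, if anything falls off the work surface, if the arm or the gripper's body presses on something with over 40 N, if the wrist force passes 120 N, or if a joint passes its speed limit or range.

ROBOT

A 6-joint arm with a two-finger parallel gripper is mounted at the origin on the work surface. World frame = base frame: x ahead of the robot, y to its left, z up, the work surface at z = 0. Lengths are in mm, angles in rad, forces in N, time in s.
With the tool pointing down it reaches from about 400 to 925 mm from the base axis. Payload 12.5 kg.
Tool frame: the origin (TCP) lies on the mounting face of the last link; the fingertips stand 190 mm ahead of it and the grasp point (between the pads) lies 171 mm ahead of it (env.tcp_to_tips is the distance from the TCP to the fingertips, in mm); x points along the fingers, y is the direction in which the jaws open and shut, and the axes are right-handed (so a half turn about x gives the same grasp; the last joint's range is limited). The gripper opens to 95 mm and grips with 3 to 60 N. Pads are 20 mm wide; open, the fingers measure 119 mm over their backs; the gripper's body (75 mm by 180 mm) begins 59 mm behind the grasp point.
Start: joints at [1.205, 0.491, 1.559, -0, 1.092, -0.106], TCP at [160.53, 604.032, 404.761] pointing down, gripper open.
Joint ranges: [-3.1, 3.1], [-0.84, 2.19], [0.05, 2.79], [-1.13, 4.28], [0.06, 2.93], [-2.69, 2.69]. Speed limits (rad/s): [2.22, 2.22, 2.79, 3.14, 3.14, 3.14].

INTERFACE

Orientations are given as [roll, pitch, yaw] about the fixed x, y, z axes, in that order (R = Rz(yaw) Ry(pitch) Rx(roll)).
In Python, from cell import monitor, cams, job, env gives the robot as it stands. The module is installed in compiled form; this text tells all that it offers.
- The arm moves only by the tool apply_moves, never from a script. Its argument "series" is a list of rows, each a list of 3 entries, a list of its own where there are three numbers: the closure, from -1 (fully open) to 1 (shut), so that 0 is half open, then the shift along the tool's x, y, z in cm, then the turn about the tool's x in rad. A call has 1 to 20 rows; each row is the pose to reach, as a shift and turn from the pose commanded when the call began, along the tool's axes at that moment; what a row does not reach only later rows make up. A row lasts 1/8 s, in which the tool goes at most 62.5 mm and 10.7 degrees, less where a joint would pass 70% of its speed; a pose out of reach is approached as far as the arm can. A call with a gripper value outside its range is refused whole. The fingers move at their own pace and stop on an object; the grip force is fixed at half the most. Time passes only in rows, so rows that repeat a pose let the fingers close. It gives the time, the measured TCP pose, the force and the opening at its end, in the units of the state.
- monitor.state(): the state, without advancing time (a new reading comes with each control period).
- cams.read_camera(name): name is "side" or "top"; returns a dict with "image" (384x512x3 uint8, red, green, blue), "fx", "fy", "cx", "cy" (pixels), "position" and "orientation" of the camera in the world. Camera axes: x right, y down, z forward; pixel columns grow to the right and rows downward; lengths in mm; the calibration is good to about 2 mm. A picture is of the moment at which its call begins. There is no depth.
- job.job_done(): hands the job in, once; it reports no verdict.
The state is a dict: "t": time; "joints": joint angles; "qvel": joint speeds; "tau": joint torques, N m; "eef_pos": TCP position; "tcp_rot": TCP orientation; "ft_force": force on the tool from outside, world axes, zero at the start; "moment": the same for the moment, N m; "opening": opening from 0.0 (shut) to 1.0 (fully open).
Only numpy, scipy, OpenCV 4.12 (cv2) and the standard library are available. Lean on these libraries where they do the work, as an engineer would, in place of code of your own. Each camera call takes 0.05 s, during which the arm holds its last target. There are 200 camera calls.

## Working session

There is one attempt and no reset: what is moved stays moved. The work goes in short steps, Python scripts to look and compute and a tool call to move; the robot and the scene stay as the last step left them, time stands still between calls to the robot, and variables do not carry over. Pictures are saved under pics/ and viewed, about 8 in all and at most 12, crops included, and the job is handed in when it is done.

Besides the shell and the picture viewer there is one more tool, called after "Call:" by a JSON object that holds its "fn" and its "kwargs", one argument or row to a line. apply_moves: Moves the arm, as the interface text tells. Its arguments: {"type":"object","properties":{"series":{"type":"array"}},"required":["series"]}

```bash
mkdir -p pics; cat > h.py <<'E'
import numpy as np, cv2
from scipy.spatial.transform import Rotation as R
from cell import monitor, cams, job, env
def snap(n,f):
    c=cams.read_camera(n); cv2.imwrite(f'pics/{f}.png',c['image'][:,:,::-1]); return c
def rot(c):
    o=np.array(c['orientation'],float)
    return o if o.shape==(3,3) else R.from_euler('xyz',o).as_matrix()
def ray(c,u,v,z):
    d=rot(c)@np.array([(u-c['cx'])/c['fx'],(v-c['cy'])/c['fy'],1]); p=np.array(c['position'],float)
    return p+d*(z-p[2])/d[2]
def proj(c,p):
    q=rot(c).T@(np.array(p,float)-np.array(c['position'])); return np.array([c['cx']+c['fx']*q[0]/q[2],c['cy']+c['fy']*q[1]/q[2]])
E
python3 - <<'E'
from h import *
for n in('top','side'):
    c=snap(n,n+'0'); print(n,{k:c[k] for k in c if k!='image'})
s=monitor.state();print(s)
a=cv2.imread('pics/top0.png');b=cv2.imread('pics/side0.png')
E
```

```text
top {'fx': 395.2358084396575, 'fy': 395.2358084396575, 'cx': 258.97623067989355, 'cy': 194.01199204260703, 'position': array([ 390.23447908,    8.01620063, 1179.50759976]), 'orientation': array([-3.03549857, -0.0125889 , -1.57144988])}
side {'fx': 373.10256197754455, 'fy': 373.10256197754455, 'cx': 257.5494208919462, 'cy': 195.38453001568678, 'position': array([ -32.80869387, -658.4166839 ,  748.41147297]), 'orientation': array([-2.2297023 ,  0.01270053, -0.67482408])}
{'t': 0.1, 'joints': array([ 1.20537286e+00,  4.91483935e-01,  1.55937403e+00,  5.86781823e-06,
        1.09169880e+00, -1.05605213e-01]), 'qvel': array([ 0.00019669, -0.00198145, -0.00230231,  0.00170717, -0.00020838,
       -0.0006462 ]), 'tau': array([ 2.11861443e-03, -6.13619971e+01, -2.58605987e+01,  6.93582301e-02,
        4.70105954e-02, -5.88705984e-05]), 'eef_pos': array([160.53727782, 604.00433983, 404.23461612]), 'tcp_rot': array([-1.68179979,  1.5698322 , -1.94162075]), 'ft_force': array([ 1.03367413, -0.25229132,  0.30176801]), 'moment': array([-0.00388715, -0.03258604, -0.00536244]), 'opening': 0.9966185041565916}
```

View pics/top0.png

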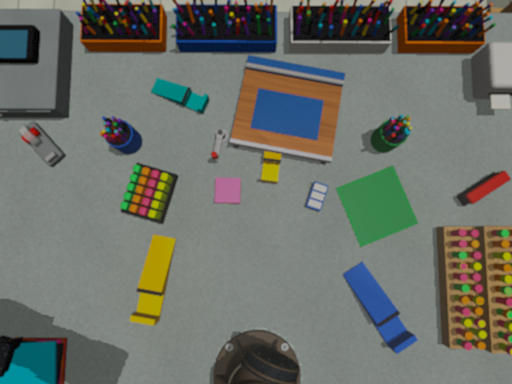

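View pics/side0.png

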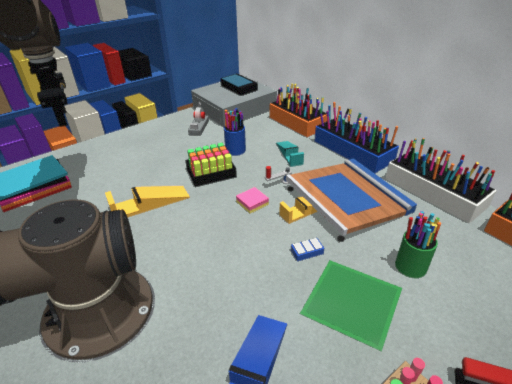

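Four wedge-like things are in the top view: small yellow at (271,167) under the panel edge, large yellow at (155,280), turquoise at (180,95) and blue at (380,307). The small yellow one fits, since it is the smaller of its colour and sits under the panel. Next I measure it and confirm with a crop.

```bash
python3 - <<'E'
from h import *
c=cams.read_camera('top'); s=cams.read_camera('side')
im=c['image']; hsv=cv2.cvtColor(im,cv2.COLOR_RGB2HSV)
cr=lambda i,x0,x1,y0,y1,k:cv2.resize(i[y0:y1,x0:x1],None,fx=k,fy=k,interpolation=cv2.INTER_CUBIC)
a=cr(im,200,350,50,215,4); b=cr(s['image'],230,420,150,250,3)
b=cv2.resize(b,(600,316))
cv2.imwrite('pics/crop_t.png',a[:,:,::-1]);cv2.imwrite('pics/crop_s.png',b[:,:,::-1])
def comp(name,cc,lo,hi,z,box):
    h=cv2.cvtColor(cc['image'],cv2.COLOR_RGB2HSV); m=cv2.inRange(h,lo,hi); k=np.zeros_like(m); x0,x1,y0,y1=box; k[y0:y1,x0:x1]=m[y0:y1,x0:x1]
    n,_,st,ce=cv2.connectedComponentsWithStats(k); i=1+st[1:,4].argmax()
    cnt=cv2.findContours((_==i).astype('uint8'),0,2)[0][0]; r=cv2.minAreaRect(cnt)
    print(name,st[i],ce[i].round(1),'pt',ray(c if cc is c else cc,*ce[i],z).round(1),'corners',[ray(cc,*p,z)[:2].round().tolist() for p in cv2.boxPoints(r)])
comp('mat',c,(50,100,60),(75,255,255),0,(330,420,160,250))
comp('wedge top',c,(22,120,90),(34,255,255),40,(250,295,140,190))
comp('peg top',c,(0,120,90),(8,255,255),80,(200,230,120,165))
comp('peg side',s,(0,120,60),(8,255,255),70,(255,280,155,190))
comp('notes',c,(140,60,60),(178,255,255),26,(205,250,170,210))
E
```

```text
mat [ 336  166   82   80 3889] [376.4 205.7] pt [ 480.9 -359.7    0. ] corners [[534.0, -238.0], [608.0, -414.0], [429.0, -481.0], [359.0, -307.0]]
wedge top [261 162  18  21 311] [269.7 171.9] pt [576.4 -37.8  40. ] corners [[551.0, -11.0], [609.0, -17.0], [605.0, -65.0], [547.0, -59.0]]
peg top [211 152   6   6  27] [213.7 154.4] pt [619.6 121.8  80. ] corners [[627.0, 130.0], [627.0, 115.0], [612.0, 115.0], [612.0, 129.0]]
peg side [266 166   5  12  51] [268.2 171.3] pt [614.  108.5  70. ] corners [[628.0, 137.0], [639.0, 129.0], [598.0, 80.0], [588.0, 88.0]]
notes [214 177  27  27 651] [227.3 190.1] pt [524.6  86.4  26. ] corners [[489.0, 125.0], [564.0, 123.0], [560.0, 47.0], [485.0, 51.0]]
```

View pics/crop_t.png

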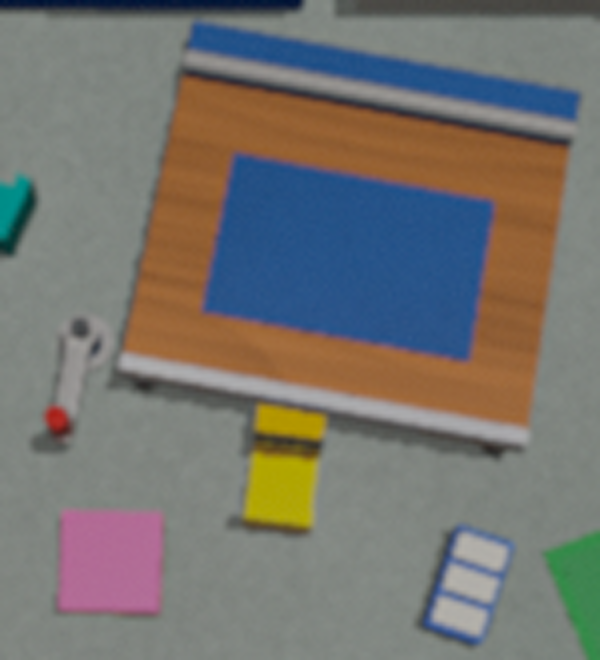

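View pics/crop_s.png

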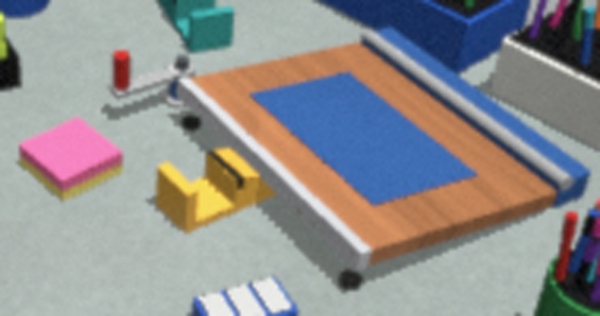

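The small yellow wedge is confirmed: the panel edge rests on it, the black band is at crop (288,441), i.e. about (272,160) in the full top view, and its tab, pocket and tip are visible from the side. The latch pivot is at crop (80,328) and the peg at (58,420). I now compute the frames.

```bash
python3 - <<'E'
from h import *
c=cams.read_camera('top'); s=cams.read_camera('side')
T=lambda u,v,z:ray(c,200+(u+.5)/4-.5,50+(v+.5)/4-.5,z)[:2]
S=lambda u,v,z:ray(s,230+u*190/600,150+v*100/316,z)[:2]
p=lambda n,*a:print(n,*[x.round(1) for x in a])
p('wedge rear bottom corners',T(245,522,0),T(310,530,0))
p('rear top corners (side) z48',S(158,165,48),S(195,182,48))
p('band centre z40',T(288,441,40), 'band side', S(226,168,40))
p('panel front low corners z36..',T(120,375,35),T(527,447,35),'top z53',T(122,355,54),T(530,430,54))
p('side panel front bottom-right / top',S(366,268,35),S(370,255,53))
p('hinge bar',T(185,72,45),T(572,138,45))
p('pivot z~40',T(80,328,42),'side',S(181,62,42))
p('peg side top z80',S(121,54,80),'top',T(57,418,80))
p('erasers',*[T(u,v,27) for u,v in((462,525),(513,543),(480,642),(425,622))])
m=cv2.inRange(cv2.cvtColor(c['image'],cv2.COLOR_RGB2HSV),(22,120,90),(34,255,255))[150:190,255:285]
ys,xs=np.nonzero(m)
print('tool rot'); M=R.from_euler('xyz',monitor.state()['tcp_rot']).as_matrix(); print(M.round(3))
# yellow row-wise left/right
for y in range(0,36,3):
    r=np.nonzero(m[y])[0]; 
    if len(r): print(y+150,r[0]+255,r[-1]+255)
E
```

```text
wedge rear bottom corners [557.9 -12.7] [551.9 -61.6]
rear top corners (side) z48 [556.4 -15.5] [566.2 -56.3]Traceback (most recent call last):
  File "<stdin>", line 8, in <module>
  File "<stdin>", line 5, in <lambda>
AttributeError: 'str' object has no attribute 'round'. Did you mean: 'count'?
```

```bash
python3 - <<'E'
from h import *
c=cams.read_camera('top'); s=cams.read_camera('side')
T=lambda u,v,z:ray(c,200+(u+.5)/4-.5,50+(v+.5)/4-.5,z)[:2]
S=lambda u,v,z:ray(s,230+u*190/600,150+v*100/316,z)[:2]
p=lambda n,*a:print(n,*[x.round(1) for x in a])
p('band centre z40',T(288,441,40), S(226,168,40))
p('panel front low corners z36..',T(120,375,35),T(527,447,35),T(122,355,54),T(530,430,54))
p('side panel front bottom-right / top',S(366,268,35),S(370,255,53))
p('hinge bar',T(185,72,45),T(572,138,45))
p('pivot z~40',T(80,328,42),S(181,62,42))
p('peg side top z80',S(121,54,80),T(57,418,80))
p('erasers',*[T(u,v,27) for u,v in((462,525),(513,543),(480,642),(425,622))])
M=R.from_euler('xyz',monitor.state()['tcp_rot']).as_matrix(); print(M.round(3))
b=cv2.inRange(cv2.cvtColor(c['image'],cv2.COLOR_RGB2HSV),(0,0,0),(180,255,255))
# subpixel mean of peg
E
```

```text
band centre z40 [612.1 -43.5] [610.1 -52.9]
panel front low corners z36.. [662.3  80. ] [ 608.9 -219.8] [672.6  77.5] [ 617.8 -218.4]
side panel front bottom-right / top [ 612.  -225.1] [ 610.6 -227.6]
hinge bar [890.7  32.5] [ 840.9 -256.1]
pivot z~40 [695.8 109.2] [697.  106.6]
peg side top z80 [620.4 115.7] [620.5 121.4]
erasers [ 552.  -172.2] [ 538.7 -209.6] [ 465.7 -184. ] [ 480.3 -143.9]
[[-0.     0.257  0.966]
 [-0.     0.966 -0.257]
 [-1.    -0.    -0.   ]]
```

Cross-checks: the rear edge measures 49.3 mm against 50, the panel front about 304 against 300, and pivot to peg about 76 against 75. That gives wedge yaw ≈ -0.12, press yaw ≈ -0.175 and pocket centre ≈ (587,-40). I move above the pocket with the gripper shut.

Call:
{"fn": "apply_moves", "kwargs": {
  "series": [
    [1,[0,-51.3,57.8],-0.14],
    [1,[0,-51.3,57.8],-0.14],
    [1,[0,-51.3,57.8],-0.14],
    [1,[0,-51.3,57.8],-0.14],
    [1,[0,-51.3,57.8],-0.14],
    [1,[0,-51.3,57.8],-0.14],
    [1,[0,-51.3,57.8],-0.14],
    [1,[0,-51.3,57.8],-0.14],
    [1,[0,-51.3,57.8],-0.14],
    [1,[0,-51.3,57.8],-0.14],
    [1,[0,-51.3,57.8],-0.14],
    [1,[0,-51.3,57.8],-0.14],
    [1,[0,-51.3,57.8],-0.14],
    [1,[10,-51.3,57.8],-0.14],
    [1,[10,-51.3,57.8],-0.14],
    [1,[13,-51.3,57.8],-0.14],
    [1,[13,-51.3,57.8],-0.14],
    [1,[13,-51.3,57.8],-0.14]
  ]
}}

```text
t: 2.65
eef_pos: [587.5, -39.8, 275.9]
tcp_rot: [0.037, 1.57, -0.083]
ft_force: [0.0, -0.1, 0.3]
opening: 0.002
```

```bash
python3 - <<'E'
from h import *
s=cams.read_camera('side')
cv2.imwrite('pics/s2.png',cv2.resize(s['image'][110:260,210:410],None,fx=3.5,fy=3.5,interpolation=2)[:,:,::-1])
st=monitor.state();print(R.from_euler('xyz',st['tcp_rot']).as_matrix().round(3))
# expected pixel (crop) of tips and pocket
for z in(86,10): print((proj(s,[587.5,-39.8,z])-[210,110])*3.5)
E
```

```text
[[ 0.002  0.119  0.993]
 [-0.     0.993 -0.119]
 [-1.    -0.     0.002]]
[293.37208114 286.5534317 ]
[289.29513975 355.90536551]
```

View pics/s2.png

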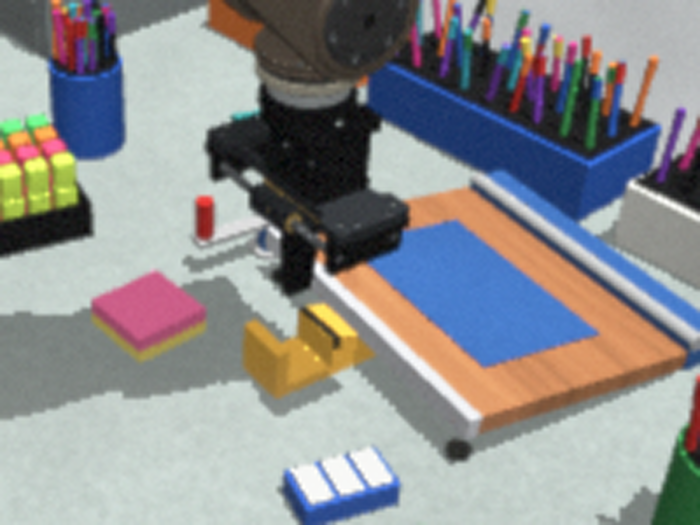

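The shut fingertips are at crop (293,287). The point below them on the pocket floor projects to (289,356), between the tab at (265,350) and the body at (325,335), so I lower.

Call:
{"fn": "apply_moves", "kwargs": {
  "series": [
    [1,[3.5,0,0],0],
    [1,[5.5,0,0],0],
    [1,[6.5,0,0],0],
    [1,[7.1,0,0],0],
    [1,[7.1,0,0],0],
    [1,[7.1,0,0],0]
  ]
}}

```text
t: 3.45
eef_pos: [587.5, -40.2, 204.4]
tcp_rot: [0.044, 1.57, -0.076]
ft_force: [-0.2, -0.3, 0.3]
opening: 0.004
```

Call:
{"fn": "apply_moves", "kwargs": {
  "series": [
    [1,[0,0,-0.4],0],
    [1,[0,0,-0.8],0],
    [1,[0,0,-1.2],0],
    [1,[0,0,-1.2],0]
  ]
}}

```text
t: 3.95
eef_pos: [575.3, -38.8, 203.8]
tcp_rot: [0.367, 1.571, 0.247]
ft_force: [0.5, 0.2, 0.3]
opening: 0.007
```

Call:
{"fn": "apply_moves", "kwargs": {
  "series": [
    [1,[0,0,-0.3],0],
    [1,[0,0,-0.6],0],
    [1,[0,0,-0.9],0],
    [1,[0,0,-0.9],0]
  ]
}}

```text
t: 4.45
eef_pos: [567.0, -37.9, 203.9]
tcp_rot: [-0.038, 1.568, -0.158]
ft_force: [4.0, -0.3, -1.2]
opening: 0.003
```

Call:
{"fn": "apply_moves", "kwargs": {
  "series": [
    [1,[0,0,-0.4],0],
    [1,[0,0,-0.8],0],
    [1,[0,0,-1.2],0],
    [1,[0,0,-1.6],0],
    [1,[0,0,-2.0],0],
    [1,[0,0,-2.4],0],
    [1,[0,0,-2.4],0],
    [1,[0,0,-2.4],0],
    [1,[0,0,-2.4],0],
    [1,[0,0,-2.4],0]
  ]
}}

```text
t: 5.7
eef_pos: [543.1, -34.9, 203.9]
tcp_rot: [-0.019, 1.569, -0.139]
ft_force: [5.0, -1.1, -0.8]
opening: 0.004
```

```bash
python3 - <<'E'
from h import *
s=cams.read_camera('side')
a=cv2.imread('pics/side0.png'); b=s['image'][:,:,::-1]
x=np.vstack([i[170:250,240:380] for i in (a,b)])
cv2.imwrite('pics/s3.png',cv2.resize(x,None,fx=3.75,fy=3.75,interpolation=2))
E
```

```text
(no output)
```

View pics/s3.png

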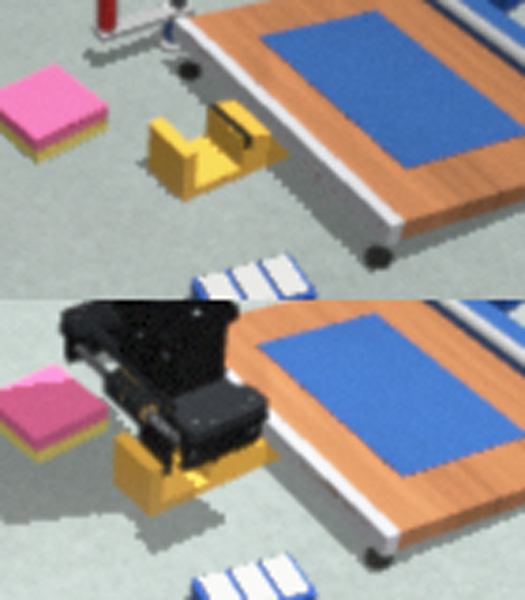

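```bash
python3 - <<'E'
from h import *
s=cams.read_camera('side')
S=lambda u,v,z:ray(s,240+u/3.75,170+v/3.75,z)[:2].round(1)
print(S(184,198,0),S(152,214,0), S(150,122,48),S(116,133,48))
E
```

```text
[552.6 -62.3] [520.5 -60.1] [555.3 -16.6] [525.5  -9.9]
```

The wedge has come out about 31 mm (rear lower corner from x 552.6 to 520.5) and still carries the panel. Second tug: 29 mm.

Call:
{"fn": "apply_moves", "kwargs": {
  "series": [
    [1,[0,0,-0.4],0],
    [1,[0,0,-0.8],0],
    [1,[0,0,-1.2],0],
    [1,[0,0,-1.6],0],
    [1,[0,0,-2.0],0],
    [1,[0,0,-2.4],0],
    [1,[0,0,-2.9],0],
    [1,[0,0,-2.9],0],
    [1,[0,0,-2.9],0],
    [1,[0,0,-2.9],0],
    [1,[0,0,-2.9],0]
  ]
}}

```text
t: 7.18
eef_pos: [514.0, -31.4, 203.8]
tcp_rot: [0.075, 1.57, -0.045]
ft_force: [4.1, -0.9, 2.2]
opening: 0.003
```

```bash
python3 - <<'E'
from h import *
s=cams.read_camera('side')
cv2.imwrite('pics/s4.png',cv2.resize(s['image'][160:260,230:390],None,fx=4,fy=4,interpolation=2)[:,:,::-1])
E
```

```text
(no output)
```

View pics/s4.png

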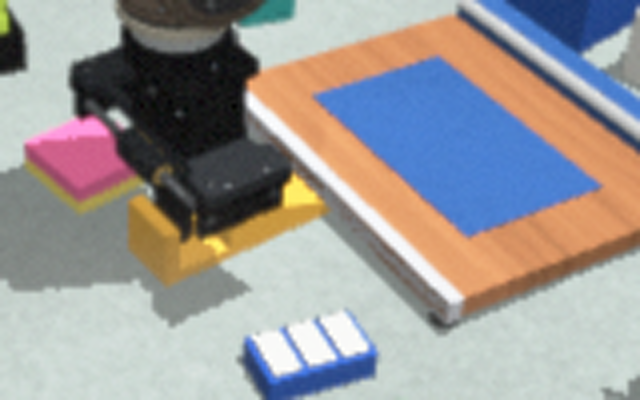

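The second tug is about 61 mm in all. The tab's lower corner is at crop (170,283) and the panel is still propped, with a gap along the strip. I continue in two more gentle tugs.

Call:
{"fn": "apply_moves", "kwargs": {
  "series": [
    [1,[0,0,-0.4],0],
    [1,[0,0,-0.8],0],
    [1,[0,0,-1.2],0],
    [1,[0,0,-1.6],0],
    [1,[0,0,-2.0],0],
    [1,[0,0,-2.5],0],
    [1,[0,0,-3.0],0],
    [1,[0,0,-3.0],0],
    [1,[0,0,-3.0],0],
    [1,[0,0,-3.0],0],
    [1,[0,0,-3.5],0],
    [1,[0,0,-4.0],0],
    [1,[0,0,-4.5],0],
    [1,[0,0,-5.0],0],
    [1,[0,0,-5.5],0],
    [1,[0,0,-6.0],0],
    [1,[0,0,-6.0],0],
    [1,[0,0,-6.0],0],
    [1,[0,0,-5.7],0],
    [1,[0,0,-5.5],0]
  ]
}}

```text
t: 9.72
eef_pos: [459.6, -24.9, 203.7]
tcp_rot: [0.398, 1.571, 0.278]
ft_force: [-0.3, -0.0, 0.3]
opening: 0.004
```

Call:
{"fn": "apply_moves", "kwargs": {
  "series": [
    [1,[-5,0,0],0],
    [1,[-10,0,0],0],
    [1,[-12,0,0],0]
  ]
}}

```text
t: 10.1
eef_pos: [459.4, -24.8, 326.2]
tcp_rot: [-0.049, 1.567, -0.168]
ft_force: [-0.0, 0.1, -0.7]
opening: 0.003
```

Call:
{"fn": "apply_moves", "kwargs": {
  "series": [
    [1,[0,19.5,14.1],0],
    [1,[0,19.5,14.1],0],
    [1,[0,19.5,14.1],0],
    [1,[0,19.5,14.1],0],
    [1,[0,19.5,14.1],0],
    [1,[0,19.5,14.1],0]
  ]
}}

```text
t: 10.85
eef_pos: [622.2, 151.8, 323.2]
tcp_rot: [-2.848, 1.569, -2.967]
ft_force: [-0.1, -0.4, 0.5]
opening: 0.004
```

```bash
python3 - <<'E'
from h import *
c=cams.read_camera('top'); s=cams.read_camera('side')
a=cv2.resize(c['image'][110:230,195:345],(375,300),interpolation=2); b=cv2.resize(s['image'][150:270,200:400],(500,300),interpolation=2)
cv2.imwrite('pics/p5.png',np.vstack([np.hstack([a,np.zeros((300,125,3),'uint8')]),b])[:,:,::-1])
E
```

```text
(no output)
```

View pics/p5.png

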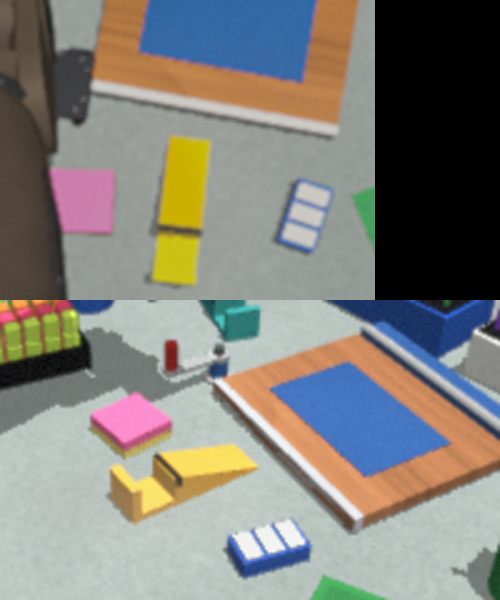

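The panel is down and the wedge is clear: its tip is at top crop (190,138), below the strip at about (200,105). Next is the latch arc, so I compute the waypoints.

```bash
python3 - <<'E'
from h import *
st=monitor.state(); print(st['joints'].round(2))
M=R.from_euler('xyz',st['tcp_rot']).as_matrix(); print(M.round(3))
P=np.array([696,108.]);e=st['eef_pos'][:2]
for k in range(0,18):
    th=0.0+k*0.1; f=np.pi-0.175+th; g=22 if k<16 else 20
    q=P+75*np.array([np.cos(f),np.sin(f)])-g*np.array([-np.sin(f),np.cos(f)])
    d=M.T@np.array([*(q-e),0])/10; print(round(th,2),q.round(),d[1:].round(1))
E
```

```text
[ 0.14  0.6   1.6  -0.    0.94 -1.31]
[[-0.001  0.12   0.993]
 [-0.     0.993 -0.12 ]
 [-1.    -0.    -0.001]]
0.0 [626. 143.] [-0.8  0.5]
0.1 [623. 136.] [-1.5  0.3]
0.2 [620. 128.] [-2.3  0.1]
0.3 [619. 120.] [-3.1  0. ]
0.4 [618. 113.] [-3.9  0.1]
0.5 [618. 105.] [-4.6  0.1]
0.6 [619.  97.] [-5.4  0.3]
0.7 [620.  89.] [-6.1  0.5]
0.8 [622.  82.] [-6.9  0.9]
0.9 [625.  75.] [-7.5  1.2]
1.0 [629.  68.] [-8.2  1.7]
1.1 [633.  61.] [-8.8  2.2]
1.2 [638.  55.] [-9.3  2.8]
1.3 [644.  50.] [-9.8  3.4]
1.4 [650.  45.] [-10.2   4. ]
1.5 [656.  41.] [-10.6   4.7]
1.6 [665.  37.] [-10.8   5.7]
1.7 [673.  34.] [-11.    6.4]
```

Call:
{"fn": "apply_moves", "kwargs": {
  "series": [
    [1,[5,0.3,0.5],0],
    [1,[8.0,0.3,0.5],0],
    [1,[8.0,0,0.5],0],
    [1,[8.0,-0.8,0.5],0],
    [1,[8.0,-1.5,0.3],-0.1],
    [1,[8.0,-2.3,0.1],-0.2],
    [1,[8.0,-3.1,0],-0.3],
    [1,[8.0,-3.9,0.1],-0.4],
    [1,[8.0,-4.6,0.1],-0.5],
    [1,[8.0,-5.4,0.3],-0.6],
    [1,[8.0,-6.1,0.5],-0.7],
    [1,[8.0,-6.9,0.9],-0.8],
    [1,[8.0,-7.5,1.2],-0.9],
    [1,[8.0,-8.2,1.7],-1.0],
    [1,[8.0,-8.8,2.2],-1.1],
    [1,[8.0,-9.3,2.8],-1.1],
    [1,[8.0,-9.8,3.4],-1.1],
    [1,[8.0,-10.2,4.0],-1.1],
    [1,[8.0,-10.6,4.7],-1.1],
    [1,[8.0,-10.6,4.7],-1.1]
  ]
}}

```text
t: 13.45
eef_pos: [657.0, 40.6, 243.5]
tcp_rot: [-1.532, 1.57, -0.552]
ft_force: [0.1, -0.0, -0.9]
opening: 0.005
```

Call:
{"fn": "apply_moves", "kwargs": {
  "series": [
    [1,[0,-0.4,0.2],0],
    [1,[0,-0.7,0.3],0],
    [1,[0,-0.9,0.4],0],
    [1,[0,-0.9,0.4],0]
  ]
}}

```text
t: 13.95
eef_pos: [665.7, 39.5, 243.4]
tcp_rot: [2.13, 1.568, 3.11]
ft_force: [-7.3, 0.2, 2.3]
opening: 0.007
```

```bash
python3 - <<'E'
from h import *
s=cams.read_camera('side'); h=cv2.cvtColor(s['image'],cv2.COLOR_RGB2HSV)
m=cv2.inRange(h,(0,120,60),(8,255,255))|cv2.inRange(h,(174,120,60),(180,255,255)); m[:150]=0;m[200:]=0;m[:,:255]=0;m[:,340:]=0
ys,xs=np.nonzero(m); print(len(xs),xs.mean() if len(xs) else 0,ys.mean() if len(ys) else 0, proj(s,[683,34,60]), proj(s,[620,119,60]))
cv2.imwrite('pics/s6.png',cv2.resize(s['image'][130:230,240:380],None,fx=4,fy=4,interpolation=2)[:,:,::-1])
E
```

```text
55 299.8363636363636 177.0909090909091 [299.48684561 176.18480822] [267.5399196  171.80349348]
```

The peg is at side pixel (299.8,177.1), against (299.5,176.2) predicted at the stop. The 7 N reaction agrees with it resting on the stop. I back off and rise, then measure the wedge.

Call:
{"fn": "apply_moves", "kwargs": {
  "series": [
    [1,[0,1.0,-0.5],0],
    [1,[-5,1.5,-0.7],0],
    [-1,[-11,1.5,-0.7],0.19],
    [-1,[-11,1.5,-6.0],0.38],
    [-1,[-11,1.5,-12.0],0.57],
    [-1,[-11,1.5,-12.0],0.75],
    [-1,[-11,1.5,-12.0],0.93],
    [-1,[-11,1.5,-12.0],1.1],
    [-1,[-11,1.5,-12.0],1.1]
  ]
}}

```text
t: 15.12
eef_pos: [586.7, -51.8, 353.9]
tcp_rot: [0.059, 1.57, -0.059]
ft_force: [0.9, -1.2, -0.3]
opening: 0.68
```

```bash
python3 - <<'E'
from h import *
c=cams.read_camera('side'); b=cv2.resize(c['image'][150:270,220:380],None,fx=5,fy=5,interpolation=2)
cv2.imwrite('pics/s7.png',b[:,:,::-1])
st=monitor.state();print(st['eef_pos'].round(1),R.from_euler('xyz',st['tcp_rot']).as_matrix().round(3))
c=cams.read_camera('top')
T=lambda u,v,z:ray(c,195+u/2.5,110+v/2.5,z)[:2].round(1)
print('from p5: tip',T(170,138,4),T(210,142,4),'rear',T(153,280,0),T(194,285,0),'band',T(181,231,40))
E
```

```text
[586.8 -51.8 353.9] [[ 0.001  0.116  0.993]
 [-0.     0.993 -0.116]
 [-1.    -0.     0.001]]
from p5: tip [602.8 -19.1] [598.  -67.3] rear [432.    1.4] [426.  -47.4] band [487.2 -30.8]
```

View pics/s7.png

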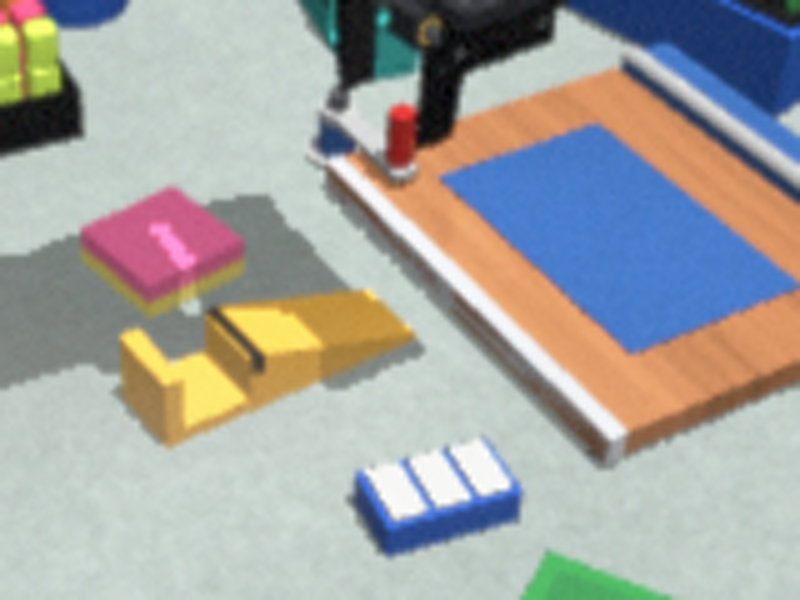

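The latch lies over the panel corner, with the peg at crop (402,135), and the panel is flat. The wedge stands upright and clear: yaw -0.116, origin ≈ (516,-34), consistent with the pull. I grip it across its 50 mm width near its centre of mass.

Call:
{"fn": "apply_moves", "kwargs": {
  "series": [
    [-1,[0,1.0,-6.0],0],
    [-1,[0,1.0,-8.4],0],
    [-1,[4,1.0,-8.4],0],
    [-1,[9,1.0,-8.4],0],
    [-1,[12,1.0,-8.4],0],
    [-1,[14.5,1.0,-8.4],0],
    [-1,[15.7,1.0,-8.4],0],
    [-1,[15.7,1.0,-8.4],0],
    [1,[15.7,1.0,-8.4],0],
    [1,[15.7,1.0,-8.4],0],
    [1,[15.7,1.0,-8.4],0],
    [1,[15.7,1.0,-8.4],0],
    [1,[15.7,1.0,-8.4],0],
    [1,[15.7,1.0,-8.4],0]
  ]
}}

```text
t: 16.98
eef_pos: [504.8, -31.9, 196.8]
tcp_rot: [0.767, 1.571, 0.648]
ft_force: [-0.0, 1.0, 2.7]
opening: 0.526
```

Call:
{"fn": "apply_moves", "kwargs": {
  "series": [
    [1,[-2,0,0],0],
    [1,[-5,0,0],0],
    [1,[-7,0,0],0],
    [1,[-7,-4,0],0],
    [1,[-7,-8,0.1],0],
    [1,[-7,-13,0.1],0],
    [1,[-7,-18,0.2],0],
    [1,[-7,-23,0.2],0],
    [1,[-7,-28,0.3],0],
    [1,[-7,-31,0.3],0],
    [1,[-7,-32.9,0.3],0],
    [1,[-7,-32.9,0.3],0],
    [1,[-5,-32.9,0.3],0],
    [1,[-3,-32.9,0.3],0],
    [1,[-1.5,-32.9,0.3],0],
    [1,[-0.7,-32.9,0.3],0],
    [1,[-0.2,-32.9,0.3],0],
    [1,[0,-32.9,0.3],0],
    [1,[0,-32.9,0.3],0]
  ]
}}

```text
t: 19.35
eef_pos: [468.5, -359.0, 197.0]
tcp_rot: [-0.481, 1.57, -0.601]
ft_force: [0.0, 0.0, -3.5]
opening: 0.528
```

Call:
{"fn": "apply_moves", "kwargs": {
  "series": [
    [1,[0.1,0,0],0],
    [1,[0.2,0,0],0],
    [1,[0.2,0,0],0]
  ]
}}

```text
t: 19.73
eef_pos: [468.4, -359.0, 196.8]
tcp_rot: [-0.546, 1.569, -0.666]
ft_force: [-4.8, 3.4, 20.7]
opening: 0.522
```

Firm contact with the mat. I release slowly and rise.

Call:
{"fn": "apply_moves", "kwargs": {
  "series": [
    [1,[-0.15,0,0],0],
    [0.2,[-0.15,0,0],0],
    [-0.5,[-0.15,0,0],0],
    [-1,[-0.15,0,0],0],
    [-1,[-0.15,0,0],0],
    [-1,[-0.15,0,0],0],
    [-1,[-5,0,0],0],
    [-1,[-10,0,0],0],
    [-1,[-16,0,0],0],
    [-1,[-16,8,-2],0],
    [-1,[-16,14,-3],0],
    [-1,[-16,20,-4],0],
    [-1,[-16,26,-4],0],
    [-1,[-16,26,-4],0]
  ]
}}

```text
t: 21.48
eef_pos: [459.5, -93.3, 355.0]
tcp_rot: [1.39, 1.571, 1.273]
ft_force: [0.4, -0.8, -0.5]
opening: 1.001
```

```bash
python3 - <<'E'
from h import *
c=snap('top','t8'); s=snap('side','s8')
a=cv2.resize(c['image'],(400,300),interpolation=3); 
cv2.imwrite('pics/p8.png',np.hstack([cv2.resize(i[80:280],(0,0),fx=s_,fy=s_,interpolation=2) for i,s_ in((c['image'][:,200:440],1.65),(s['image'][:,220:460],1.65))])[:,:,::-1])
h=cv2.cvtColor(c['image'],cv2.COLOR_RGB2HSV); m=cv2.inRange(h,(20,110,80),(34,255,255)); k=m*0;k[140:260,320:430]=m[140:260,320:430]
cnt=max(cv2.findContours(k,0,2)[0],key=cv2.contourArea); r=cv2.minAreaRect(cnt); print('wedge',[ray(c,*p,10)[:2].round().tolist() for p in cv2.boxPoints(r)],ray(c,*r[0],10).round())
print(monitor.state()['ft_force'])
E
```

```text
wedge [[393.0, -324.0], [570.0, -337.0], [568.0, -402.0], [390.0, -388.0]] [ 479. -363.   10.]
[ 0.28073319 -0.4515292  -1.28797762]
```

View pics/p8.png

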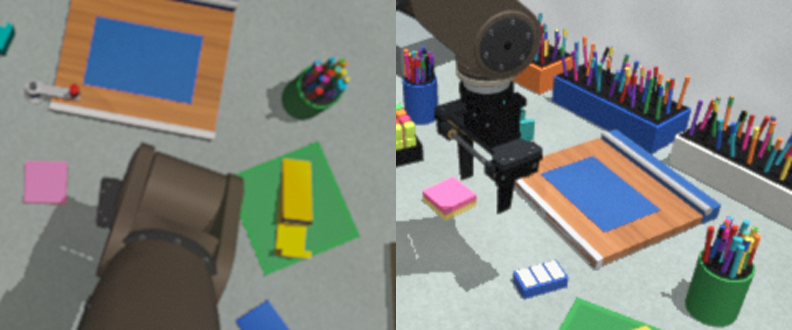

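The wedge sits upright at the mat's centre, crop (295,205). One numeric check of the latch angle before I hand in.

```bash
python3 - <<'E'
from h import *
c=cams.read_camera('top'); h=cv2.cvtColor(c['image'],cv2.COLOR_RGB2HSV); m=cv2.inRange(h,(0,120,90),(8,255,255))
k=m*0;k[120:160,235:260]=m[120:160,235:260]; ys,xs=np.nonzero(k)
p=ray(c,xs.mean(),ys.mean(),75)[:2]; d=p-[696,108]
print(len(xs),p.round(1),np.linalg.norm(d).round(1),'latch',round(np.arctan2(d[1],d[0])%(2*np.pi)-np.pi+0.175,3))
E
```

```text
35 [680.8  35.1] 74.5 latch 1.541
```

```bash
python3 -c "
from h import *
print(job.job_done(), monitor.state()['t'])"
```

```text
the job is handed in; nothing more can be done
the job is handed in; nothing more can be done
```

The card press is closed and the job is handed in, at about 22 s of the 72 s allowed. I hooked the small yellow wedge by its tab and pulled it out in four tugs, to about 31, 61, 91 and 121 mm. It came to rest after each. I then swung the latch to its stop and laid the wedge upright on the mat.

The last checks:
- **Wedge:** it lies at about (479, -363), some 3 mm from the mat's centre at (481, -360). It looks upright in the top view; in the last side view it is mostly out of the crop.
- **Latch:** it measures about 1.54 rad, with the peg 74.5 mm from the pivot against 75 given. The push also met a 7 N reaction, as at the stop.
- **Panel:** it looks fully down in the pictures, though I did not measure its height.
- **Other goods:** the notes, erasers and green pot look unmoved in the last pictures. The highlighter tray and blue pot were not compared closely.
- **Gripper:** it is open and clear of everything.

Two things were off:
- **Wedge position:** my early estimates of where the wedge lay differed by 4 to 6 mm between features, which did no harm.
- **Setting down:** the wedge met the mat with about 21 N for a moment before I released it.

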